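# Swipe the instrument's curved touch strip

## Robot

A 6-joint arm with a two-finger parallel gripper is mounted at the origin on the work surface. World frame = base frame: x ahead of the robot, y to its left, z up, the work surface at z = 0. Lengths are in mm, angles in rad, forces in N, time in s.
With the tool pointing down it reaches from about 350 to 975 mm from the base axis. Payload 7.1 kg.
Tool frame: the origin (TCP) lies at the very end of the fingers, on their centre line; the grasp point (between the pads) lies 19 mm behind it; y points along the fingers, z is the direction in which the jaws open and shut, and the axes are right-handed (so a half turn about y gives the same grasp; the last joint's range is limited). The gripper opens to 88 mm and grips with 3 to 60 N. Pads are 20 mm wide; open, the fingers measure 115 mm over their backs; the gripper's body (75 mm by 178 mm) begins 61 mm behind the grasp point.
Start: joints at [-1.183, 0.423, 1.63, -0, 1.089, -0.019], TCP at [247.311, -573.971, 222.675] pointing down, gripper open.
Joint ranges: [-3, 3], [-0.9, 2.11], [0.09, 2.58], [-1.31, 4.45], [0.11, 2.69], [-2.54, 2.54]. Speed limits (rad/s): [2.39, 2.39, 3.01, 3.14, 3.14, 3.14].

## Interface

Orientations are given as a rotation vector (axis times angle).
In Python, from workcell import ctrl gives the robot as it stands.
- The arm moves only by the shell command python3 -m jog 'ROWS'. ROWS is JSON, a list of rows, each a list of 3 entries, a list of its own where there are three numbers: the opening, from 0 (shut) to 1 (fully open), then the shift along the tool's x, y, z in cm, then the turn, a rotation vector about the tool's x, y, z in rad. In form: [[claw, [dx, dy, dz], [wx, wy, wz]], ...]. A call has 1 to 8 rows; each row is the pose to reach, as a shift and turn from the pose commanded when the call began, along the tool's axes at that moment; what a row does not reach only later rows make up. A row lasts 1/10 s, in which the tool goes at most 50 mm and 8.59 degrees, less where a joint would pass 70% of its speed; a pose out of reach is approached as far as the arm can. A call with a gripper value outside its range is refused whole. The fingers move at their own pace and stop on an object; the grip force is fixed at half the most. Time passes only in rows, so rows that repeat a pose let the fingers close. It gives the time, the measured TCP pose, the force and the opening at its end, in the units of the state.
- ctrl.get_obs(): the state, without advancing time (a new reading comes with each control period).
- ctrl.get_image(name): name is "scene" or "top" or "wrist"; returns a dict with "color" (480x640x3 uint8, red, green, blue), "z_map" (480x640 float32, mm along the optical axis (not along the pixel's ray), 0 where there is no reading), "fx", "fy", "cx", "cy" (pixels), "pose" (4x4, takes a point from camera to world coordinates). Camera axes: x right, y down, z forward; pixel columns grow to the right and rows downward; lengths in mm; the calibration is good to about 2 mm. A picture is of the moment at which its call begins.
- ctrl.close_job(): hands the job in, once; it reports no verdict.
The state is a dict: "t": time; "qpos": joint angles; "qvel": joint speeds; "joint_torque": joint torques, N m; "ee_pos": TCP position; "orientation": TCP orientation; "ft_force": force on the tool from outside, world axes, zero at the start; "moment": the same for the moment, N m; "width": finger opening in mm.
Only numpy, scipy, OpenCV 4.12 (cv2) and the standard library are available. Lean on these libraries where they do the work, as an engineer would, in place of code of your own. Each camera call takes 0.05 s, during which the arm holds its last target.

## Task

Swipe the instrument's touch strip to wake it: with the fingertips, stroke lightly along the curved strip from the red pad, over the black stretches and both white pads in turn, to the green pad, then take the hand off so that the strip springs back. Press gently and grasp nothing: leave the white cap, the ring, the jar and the mouse where they are.

Things in the scene. Friction and masses are not known exactly. Their poses are not given: they have to be found in the camera images.
- unit: Grey housing, 236 x 140 mm, deck 22 mm high, fixed to the table at any yaw. Origin on the table under its middle, z up. Its touch strip is an arc, centre line of radius 130 mm about x 0, y -85 mm of this frame, from the red pad (x -90, y +9) through (0, +45) to the green pad (+90, +9). Strip 24 mm wide; its flat smooth top is 36 mm above the table at rest, 14 mm above the deck.
- strip (a joint): How far the whole touch strip is pressed down (m): 0 at rest, stop at 0.010. It floats on soft springs and goes straight down as one piece wherever it is pressed: it begins to give at about 0.5 N, takes about 3 N at 5 mm and 5.5 N at 10 mm, and springs back when released.
- pad1: Red pad, at the start of the strip: 14 mm along the strip, 24 mm across, flush with the strip. Origin at the centre of its top face; x along the strip towards the green end, z up. Pads are spaced 66 mm along the arc, centre to centre, and ride on the strip.
- pad2: First white pad, next after the red one: 14 mm along the strip, 24 mm across, flush with the strip. Origin at the centre of its top face; x along the strip towards the green end, z up. Pads are spaced 66 mm along the arc, centre to centre, and ride on the strip.
- pad3: Second white pad, next before the green one: 14 mm along the strip, 24 mm across, flush with the strip. Origin at the centre of its top face; x along the strip towards the green end, z up. Pads are spaced 66 mm along the arc, centre to centre, and ride on the strip.
- pad4: Green pad, at the end of the strip: 14 mm along the strip, 24 mm across, flush with the strip. Origin at the centre of its top face; x along the strip towards the green end, z up. Pads are spaced 66 mm along the arc, centre to centre, and ride on the strip.
- link1: Black curved stretch of the strip between the red pad and the first white pad, 52 mm long, 24 mm wide, flush. Origin on its top face, on the centre line half way along; x along the strip towards the green end, z up.
- link2: Black curved stretch of the strip between the first white pad and the second white pad, 52 mm long, 24 mm wide, flush. Origin on its top face, on the centre line half way along; x along the strip towards the green end, z up.
- link3: Black curved stretch of the strip between the second white pad and the green pad, 52 mm long, 24 mm wide, flush. Origin on its top face, on the centre line half way along; x along the strip towards the green end, z up.
- cap: White domed plastic cap, 40 mm diameter, 31 mm high, about 30 g, standing loose on the deck inside the curve. Origin at the centre of its underside. To be left alone.
- tape: White ring (empty tape core), 64 mm outside diameter, 24 mm high, loose on the table beside the unit. Origin at the centre of its underside. To be left alone.
- jar: Small glass jar with orange cap, 40 mm diameter, 48 mm high, loose on the table beside the unit. Origin at the centre of its underside. To be left alone.
- mouse: Black computer mouse, about 98 x 56 x 30 mm, loose on the table at the outer side of the curve. Origin at the centre of its underside. To be left alone.

How it is judged (in metres and radians):
On the way, in this order (a step that is already met when the one before it is completed fails the run):
1. a fingertip touches the red pad (contact force between the fingers and pad1 above 0.2 N), for 0.05 s.
2. then runs on along the black stretch between the red pad and the first white pad, touching it and no pad (contact force between the fingers and link1 above 0.2 N and contact force between the fingers and pad1 below 0.1 N and contact force between the fingers and pad2 below 0.1 N and contact force between the fingers and pad3 below 0.1 N and contact force between the fingers and pad4 below 0.1 N), for 0.05 s.
3. a fingertip touches the first white pad (contact force between the fingers and pad2 above 0.2 N), for 0.05 s.
4. then runs on along the black stretch between the first white pad and the second white pad, touching it and no pad (contact force between the fingers and link2 above 0.2 N and contact force between the fingers and pad1 below 0.1 N and contact force between the fingers and pad2 below 0.1 N and contact force between the fingers and pad3 below 0.1 N and contact force between the fingers and pad4 below 0.1 N), for 0.05 s.
5. a fingertip touches the second white pad (contact force between the fingers and pad3 above 0.2 N), for 0.05 s.
6. then runs on along the black stretch between the second white pad and the green pad, touching it and no pad (contact force between the fingers and link3 above 0.2 N and contact force between the fingers and pad1 below 0.1 N and contact force between the fingers and pad2 below 0.1 N and contact force between the fingers and pad3 below 0.1 N and contact force between the fingers and pad4 below 0.1 N), for 0.05 s.
7. a fingertip touches the green pad (contact force between the fingers and pad4 above 0.2 N), for 0.05 s.
At the end, for the whole second after the job is handed in: After the swipe the strip has sprung back up (within 1.2 mm), and cap, ring, jar and mouse are at rest within 15 mm of where they began (value of joint strip below 0.0012 m and distance of each of cap, tape, jar, mouse from where it was at the start of the episode below 0.015 m and linear speed of each of cap, tape, jar, mouse below 0.02 m/s); the robot touches nothing.
It fails at once if the strip is pressed hard (over 12 N) (contact force between anything else and strip above 12 N).
It fails at once if the white cap is pushed, tipped, lifted or carried (over 15 mm, or over 0.3 rad of tilt) (distance of cap from where it was at the start of the episode above 0.015 m or angle between cap's own z axis and vertical above 0.3 rad).
It fails at once if the tape ring is pushed, tipped, lifted or carried (over 15 mm, or over 0.3 rad of tilt) (distance of tape from where it was at the start of the episode above 0.015 m or angle between tape's own z axis and vertical above 0.3 rad).
It fails at once if the jar is pushed, tipped, lifted or carried (over 15 mm, or over 0.3 rad of tilt) (distance of jar from where it was at the start of the episode above 0.015 m or angle between jar's own z axis and vertical above 0.3 rad).
It fails at once if the mouse is pushed, tipped, lifted or carried (over 15 mm, or over 0.3 rad of tilt) (distance of mouse from where it was at the start of the episode above 0.015 m or angle between mouse's own z axis and vertical above 0.3 rad).
It also fails if it takes over 48 s, if anything falls off the work surface, if the arm or the gripper's body presses on something with over 40 N, if the wrist force passes 120 N, or if a joint passes its speed limit or range.

## Working session

There is one attempt and no reset: what is moved stays moved. The work goes in short steps, Python scripts to look and compute and a shell command to move; the robot and the scene stay as the last step left them, time stands still between calls to the robot, and variables do not carry over. Pictures are saved under pics/ and viewed, and the job is handed in when it is done.

```bash
mkdir -p pics; ls; python3 - <<'E'
from workcell import ctrl
import cv2, numpy as np
for n in ["scene","top","wrist"]:
    d=ctrl.get_image(n)
    cv2.imwrite(f"pics/{n}0.png",d["color"][:,:,::-1]); np.savez(f"pics/{n}0.npz",**d)
    print(n,d["fx"],d["cx"],d["cy"],np.round(d["pose"],3).tolist())
print(ctrl.get_obs())
E
```

```text
pics
scene 603.1658696848442 319.3176256989354 236.1550943317876 [[0.902, 0.345, -0.259, 838.744], [0.432, -0.723, 0.539, -467.431], [-0.001, -0.598, -0.801, 848.297], [0.0, 0.0, 0.0, 1.0]]
top 587.1486254216918 323.42818522763065 239.22983581502666 [[-0.018, -0.996, 0.089, 497.156], [-0.999, 0.021, 0.04, 43.816], [-0.041, -0.088, -0.995, 938.595], [0.0, 0.0, 0.0, 1.0]]
wrist 419.26281384155493 322.95983105589096 247.2502121986368 [[0.395, -0.882, -0.255, 316.108], [-0.918, -0.38, -0.108, -543.157], [-0.002, 0.277, -0.961, 383.566], [0.0, 0.0, 0.0, 1.0]]
{'t': 0.15, 'qpos': array([-1.18297693e+00,  4.23672194e-01,  1.63047800e+00,  1.48532216e-05,
        1.08857208e+00, -1.90180639e-02]), 'qvel': array([-0.00071385, -0.001055  , -0.00079945, -0.00044024, -0.00054842,
       -0.00125908]), 'joint_torque': array([ 1.53589153e-03, -5.44981813e+01, -2.73918843e+01,  6.44791662e-02,
        2.03781546e-02, -7.71706300e-05]), 'ee_pos': array([ 247.17961351, -573.60074023,  222.09027942]), 'orientation': array([-0.41225445,  1.99880857, -1.9965386 ]), 'ft_force': array([-0.6692048 ,  0.17727232, -0.38078044]), 'moment': array([-0.00803277, -0.05436258, -0.05206809]), 'width': 87.86872719460985}
```

View pics/top0.png

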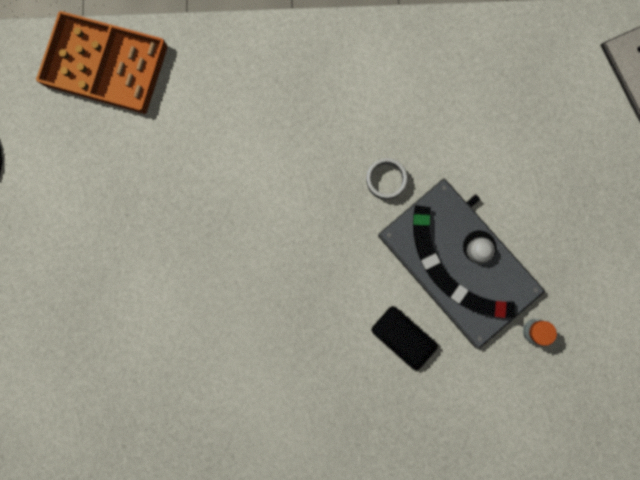

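View pics/scene0.png

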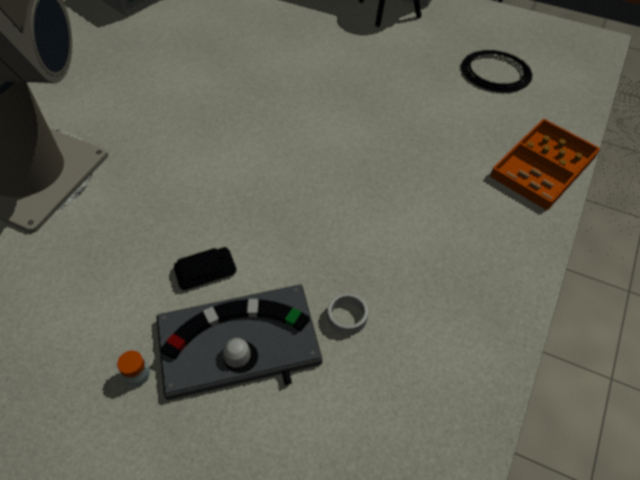

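The top view shows the red pad at (501,310), the white pads at (460,294) and (431,261), and green at (422,219). The cap is at (481,248), the jar at (543,333), the ring at (387,180) and the mouse at (405,338). In the scene view the pads are at (176,342), (211,315), (253,306) and (294,315). Next I'll triangulate these and fit the unit pose.

```bash
cat > h.py <<'E'
import numpy as np,cv2
def load(n): return dict(np.load(f"pics/{n}.npz"))
def ray(d,u,v,z):
    P=d["pose"]; r=P[:3,:3]@np.array([(u-d["cx"])/d["fx"],(v-d["cy"])/d["fy"],1]); o=P[:3,3]
    return o+r*(z-o[2])/r[2]
def dep(d,u,v):
    z=d["z_map"][int(round(v)),int(round(u))]; P=d["pose"]
    return P[:3,:3]@(np.array([(u-d["cx"])/d["fx"],(v-d["cy"])/d["fy"],1])*z)+P[:3,3]
def cen(d,box,f):
    c=d["color"].astype(int); u0,v0,u1,v1=box; s=c[v0:v1,u0:u1]; m=f(s[...,0],s[...,1],s[...,2])
    ys,xs=np.nonzero(m); return xs.mean()+u0, ys.mean()+v0, len(xs)
R=lambda r,g,b:(r>80)&(g<60)&(b<60); G=lambda r,g,b:(g>80)&(r<70)&(b<90); W=lambda r,g,b:(r>140)&(g>140)&(b>130)
L=np.array([[-90,9],[-32.7,40.8],[32.7,40.8],[90,9]],float)
t=[np.pi/2+a*66/130 for a in (1.5,.5,-.5,-1.5)]
L=np.array([[130*np.cos(a),-85+130*np.sin(a)] for a in t])
def fit(A,B):
    a=A-A.mean(0);b=B-B.mean(0); th=np.arctan2((a[:,0]*b[:,1]-a[:,1]*b[:,0]).sum(),(a*b).sum())
    Rm=np.array([[np.cos(th),-np.sin(th)],[np.sin(th),np.cos(th)]]); tt=B.mean(0)-Rm@A.mean(0)
    return th,tt,B-(A@Rm.T+tt)
E
python3 - <<'E'
from h import *
np.set_printoptions(precision=1,suppress=True)
print(L)
for n,c in [("top0",[(501,310),(460,294),(431,261),(422,219)]),("scene0",[(176,342),(211,315),(253,306),(294,315)])]:
    d=load(n);B=[]
    for (u,v),f in zip(c,[R,W,W,G]):
        k=cen(d,(u-13,v-13,u+14,v+14),f); p=ray(d,k[0],k[1],36);print(n,np.array(k),p,dep(d,k[0],k[1])); B.append(p[:2])
    th,tt,r=fit(L,np.array(B));print("fit",th,np.degrees(th),tt);print(r)
d=load("top0")
for nm,u,v,z in [("cap",481,248,45),("jar",543,333,48),("tape",387,180,24),("mouse",405,338,28)]: print(nm,ray(d,u,v,z),dep(d,u,v))
E
```

```text
[[-89.7   9.1]
 [-32.6  40.8]
 [ 32.6  40.8]
 [ 89.7   9.1]]
top0 [500.3 308.5 149. ] [ 467.  -185.7   36. ] [ 466.9 -186.    34.7]
top0 [459.1 293.5 130. ] [ 490.5 -124.9   36. ] [ 490.5 -125.1   34.7]
top0 [430.3 261.  129. ] [540.8 -83.1  36. ] [540.9 -83.3  34.7]
top0 [421.  219.2 126. ] [605.3 -71.   36. ] [605.  -70.7  38.6]
fit 0.6924744004265914 39.67586056529586 [ 541.9 -135.4]
[[-0.  -0. ]
 [-0.1 -0.1]
 [-0.1 -0. ]
 [ 0.2  0.1]]
scene0 [172. 337.   1.] [ 458.8 -185.2   36. ] [ 458.9 -185.2   36.2]h.py:11: RuntimeWarning: Mean of empty slice.
  ys,xs=np.nonzero(m); return xs.mean()+u0, ys.mean()+v0, len(xs)
  ret = ret.dtype.type(ret / rcount)
Traceback (most recent call last):
  File "h.py", line 7, in dep
    z=d["z_map"][int(round(v)),int(round(u))]; P=d["pose"]
                     ~~~~~^^^
ValueError: cannot convert float NaN to integer
```

```bash
python3 - <<'E'
from h import *
im=cv2.imread("pics/top0.png")[160:380,350:580]; cv2.imwrite("pics/topcrop.png",cv2.resize(im,None,fx=2.7,fy=2.7,interpolation=cv2.INTER_CUBIC))
E
```

```text
(no output)
```

View pics/topcrop.png

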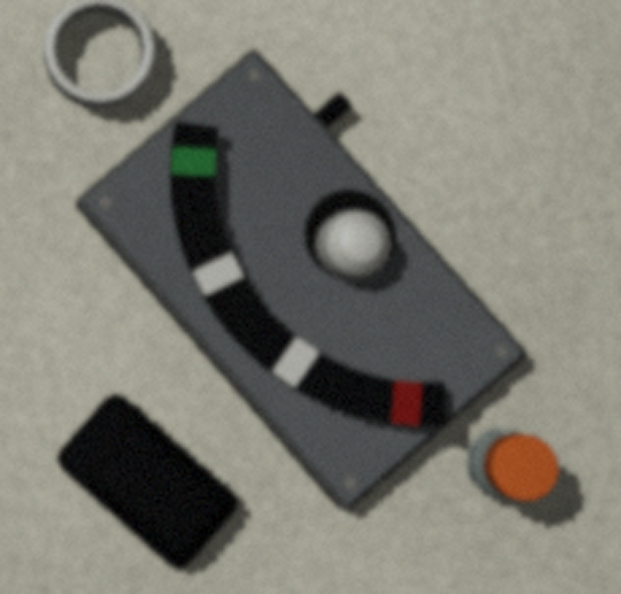

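View pics/wrist0.png

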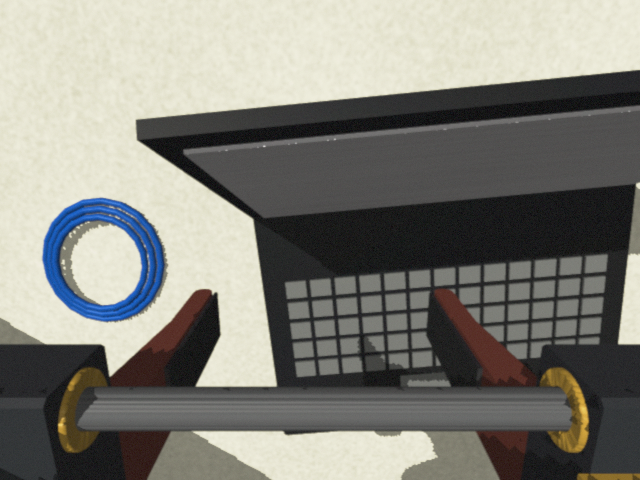

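The pad fit is consistent to 0.2 mm (yaw 39.7°, origin (542,-135)), and the pad heights read 35–38 mm. The crop shows the jar just past the red end and the ring near the green end. The wrist view shows a laptop under the hand, so I'll check its height before moving.

```bash
python3 - <<'E'
from h import *
from scipy.spatial.transform import Rotation as Ro
from workcell import ctrl
np.set_printoptions(precision=3,suppress=True)
o=ctrl.get_obs(); print(Ro.from_rotvec(o["orientation"]).as_matrix(), o["ee_pos"])
d=load("wrist0")
for u,v in [(140,130),(400,100),(630,80),(260,215),(400,280),(300,430),(100,260),(190,170)]: print(u,v,dep(d,u,v))
d=load("top0"); np.set_printoptions(precision=1,suppress=True)
for nm,u,v,z in [("cap",481,248,45),("jar",543,333,48),("tape",387,180,24),("mouse",405,338,28)]: print(nm,ray(d,u,v,z),dep(d,u,v))
d=load("scene0")
for u,v in [(176,342),(211,315),(253,306),(294,315)]: print(ray(d,u,v,36),dep(d,u,v))
E
```

```text
[[-0.918 -0.     0.396]
 [-0.396  0.001 -0.918]
 [-0.    -1.    -0.001]] [ 247.18  -573.601  222.09 ]
140 130 [ 287.155 -479.396  217.677]
400 100 [ 316.108 -543.157  383.566]
630 80 [ 375.728 -640.264  218.05 ]
260 215 [ 230.556 -522.757   43.178]
400 280 [ 218.799 -661.867   20.106]
300 430 [ 264.225 -560.713  317.695]
100 260 [ 117.026 -394.159   -1.15 ]
190 170 [ 271.413 -491.311  176.319]
cap [ 558.5 -158.6   45. ] [ 558.2 -157.6   49.5]
jar [ 430.3 -243.5   48. ] [ 430.3 -243.6   47.8]
tape [670.1 -21.5  24. ] [674.1 -23.    2.7]
mouse [424.4 -41.9  28. ] [424.6 -41.6  31.6]
[ 468.8 -189.5   36. ] [ 467.9 -188.8   34. ]
[ 491.7 -128.1   36. ] [ 491.4 -127.8   35.3]
[541.9 -86.5  36. ] [541.3 -85.7  34.4]
[606.4 -73.3  36. ] [606.5 -73.5  36.5]
```

The lid top is at 218 mm, right beside the fingers, so I'll go straight up and shut the gripper first.

```bash
python3 -m jog '[[1,[0,-3,0],[0,0,0]],[1,[0,-7,0],[0,0,0]],[1,[0,-11,0],[0,0,0]],[0,[0,-13,0],[0,0,0]],[0,[0,-13,0],[0,0,0]]]'
```

```text
t: 0.65
ee_pos: [247.9, -575.3, 356.2]
orientation: [-0.411, 1.991, -2.003]
ft_force: [-0.1, -0.3, -0.9]
width: 75.6
```

```bash
python3 -m jog '[[0,[-4,0,-3],[0,0,0]],[0,[-8,0,-6],[0,0,0]],[0,[-12,0,-9],[0,0,0]],[0,[-16,0,-12],[0,0,0]],[0,[-20,0,-15],[0,0,0]],[0,[-24,0,-18],[0,0,0]],[0,[-28,0,-21],[0,0,0]],[0,[-31,0,-24],[0,0,0]]]'
```

```text
t: 1.45
ee_pos: [437.4, -228.4, 350.9]
orientation: [-0.414, 2.0, -1.996]
ft_force: [0.9, -0.2, -0.2]
width: 11.3
```

```bash
python3 -m jog '[[0,[-3,2,-2],[0,0,0]],[0,[-4.5,6,-2.8],[0,0,0]],[0,[-4.5,10,-2.8],[0,0,0]],[0,[-4.5,14,-2.8],[0,0,0]],[0,[-4.5,18,-2.8],[0,0,0]],[0,[-4.5,22,-2.8],[0,0,0]],[0,[-4.5,25,-2.8],[0,0,0]],[0,[-4.5,25,-2.8],[0,0,0]]]'
python3 - <<'E'
from workcell import ctrl
import cv2, numpy as np
for n in ["scene","wrist","top"]:
    d=ctrl.get_image(n)
    cv2.imwrite(f"pics/{n}1.png",d["color"][:,:,::-1]); np.savez(f"pics/{n}1.npz",**d)
im=cv2.imread("pics/scene1.png")[210:420,60:360]; cv2.imwrite("pics/scene1c.png",cv2.resize(im,None,fx=2.6,fy=2.6,interpolation=cv2.INTER_CUBIC))
for i in range(3): o=ctrl.get_obs(); print(o["t"],o["ee_pos"],o["ft_force"],o["width"],o["qpos"])
E
```

```text
t: 2.25
ee_pos: [463.2, -185.6, 98.0]
orientation: [-0.421, 2.007, -1.995]
ft_force: [-0.8, -0.2, 0.5]
width: 0.3
2.4 [ 467.41491407 -187.41866248  103.10787305] [-0.12319031 -0.78320574  0.17588168] 0.6576062917139612 [-4.04980767e-01  4.30850975e-01  1.97425859e+00  1.74058114e-05
  7.36523963e-01  7.58998874e-01]
2.4 [ 467.41491407 -187.41866248  103.10787305] [-0.12319031 -0.78320574  0.17588168] 0.6576062917139612 [-4.04980767e-01  4.30850975e-01  1.97425859e+00  1.74058114e-05
  7.36523963e-01  7.58998874e-01]
2.4 [ 467.41491407 -187.41866248  103.10787305] [-0.12319031 -0.78320574  0.17588168] 0.6576062917139612 [-4.04980767e-01  4.30850975e-01  1.97425859e+00  1.74058114e-05
  7.36523963e-01  7.58998874e-01]
```

View pics/scene1c.png

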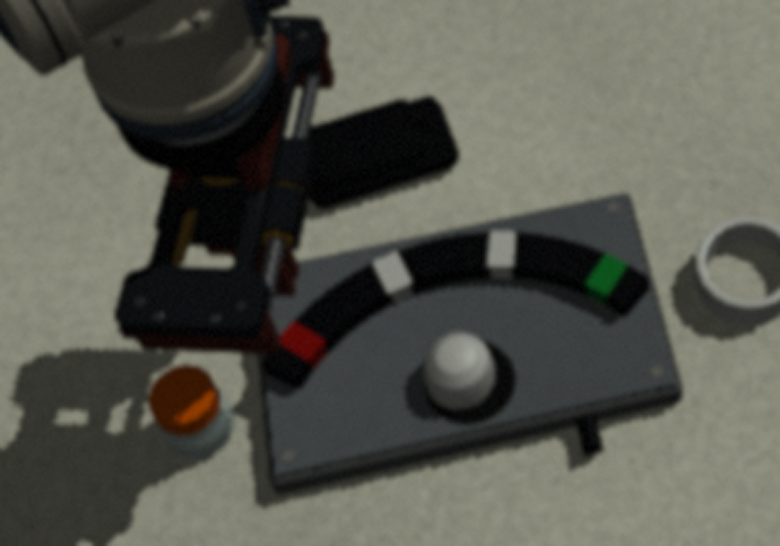

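View pics/wrist1.png

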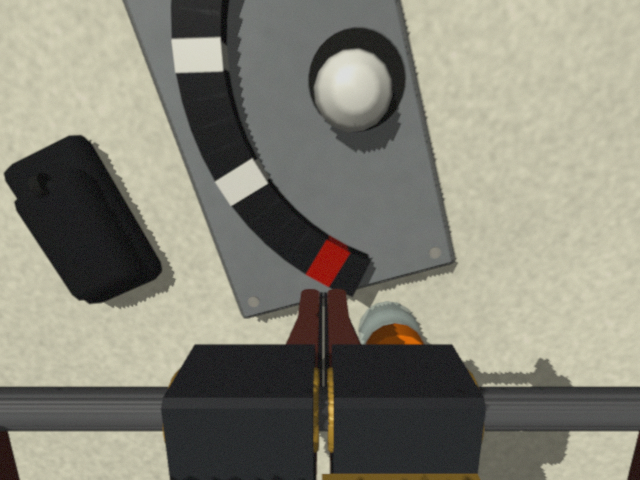

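The wrist view shows the shut fingertips at (323,292), pointing down beside the red pad at (328,262). The white pads are at (242,182) and (197,55), and the jar is clear below the body. I'll cross-check the positions with this view.

```bash
python3 - <<'E'
from h import *
np.set_printoptions(precision=1,suppress=True)
d=load("wrist1"); B=[]
for u,v,f in [(328,262,lambda r,g,b:(r>120)&(g<60)&(b<60)),(242,182,lambda r,g,b:(r>150)&(g>150)),(197,55,lambda r,g,b:(r>150)&(g>150))]:
    k=cen(d,(u-30,v-28,u+31,v+28),f); p=ray(d,k[0],k[1],36); B.append(p[:2]); print(np.array(k),p,dep(d,k[0],k[1]))
print(d["pose"])
th,tt,r=fit(L[:3],np.array(B)); print(th,tt,r)
# path in tool coords
th,tt=0.692,np.array([542.2,-135.8])
Rm=np.array([[np.cos(th),-np.sin(th)],[np.sin(th),np.cos(th)]])
c=np.cos(.4071);s=np.sin(.4071)
for a in range(-100,111,5):
    q=np.pi/2-a/130; w=Rm@np.array([130*np.cos(q),-85+130*np.sin(q)])+tt
    dd=w-[467.3,-187]; print(a,w,"tool x,z cm",np.round([(-.918*dd[0]-.396*dd[1])/10,(.396*dd[0]-.918*dd[1])/10],2))
E
```

```text
[ 327.4  263.  1047. ] [ 466.  -187.3   36. ] [ 465.6 -187.5   34.7]
[ 240.8  182.  1279. ] [ 489.5 -126.4   36. ] [ 489.4 -126.4   35.4]
[ 196.8   54.6 1665. ] [540.  -84.8  36. ] [539.9 -85.1  36.9]
[[   0.4   -0.9   -0.3  534.7]
 [  -0.9   -0.4   -0.1 -156.2]
 [  -0.     0.3   -1.   261.5]
 [   0.     0.     0.     1. ]]
0.6919571968669946 [ 540.8 -137.1] [[ 0.  -0. ]
 [-0.1  0. ]
 [ 0.1 -0. ]]
-100 [ 467.2 -187. ] tool x,z cm [ 0. -0.]
-95 [ 467.9 -182.1] tool x,z cm [-0.2 -0.4]
-90 [ 468.7 -177.1] tool x,z cm [-0.5 -0.8]
-85 [ 469.7 -172.3] tool x,z cm [-0.8 -1.3]
-80 [ 470.9 -167.4] tool x,z cm [-1.1 -1.7]
-75 [ 472.3 -162.6] tool x,z cm [-1.4 -2. ]
-70 [ 473.9 -157.9] tool x,z cm [-1.8 -2.4]
-65 [ 475.7 -153.2] tool x,z cm [-2.1 -2.8]
-60 [ 477.6 -148.6] tool x,z cm [-2.5 -3.1]
-55 [ 479.7 -144. ] tool x,z cm [-2.8 -3.5]
-50 [ 482.  -139.6] tool x,z cm [-3.2 -3.8]
-45 [ 484.4 -135.2] tool x,z cm [-3.6 -4.1]
-40 [ 487.1 -131. ] tool x,z cm [-4.  -4.4]
-35 [ 489.9 -126.8] tool x,z cm [-4.5 -4.6]
-30 [ 492.8 -122.8] tool x,z cm [-4.9 -4.9]
-25 [ 495.9 -118.9] tool x,z cm [-5.3 -5
[... 458 characters left out ...]
10.6  -6.6]
35 [543.1 -82.7] tool x,z cm [-11.1  -6.6]
40 [547.7 -80.7] tool x,z cm [-11.6  -6.6]
45 [552.4 -78.9] tool x,z cm [-12.1  -6.5]
50 [557.1 -77.3] tool x,z cm [-12.6  -6.5]
55 [561.9 -75.9] tool x,z cm [-13.1  -6.5]
60 [566.7 -74.7] tool x,z cm [-13.6  -6.4]
65 [571.6 -73.6] tool x,z cm [-14.1  -6.3]
70 [576.6 -72.8] tool x,z cm [-14.6  -6.2]
75 [581.5 -72.1] tool x,z cm [-15.  -6.]
80 [586.5 -71.6] tool x,z cm [-15.5  -5.9]
85 [591.5 -71.3] tool x,z cm [-16.   -5.7]
90 [596.5 -71.2] tool x,z cm [-16.4  -5.5]
95 [601.5 -71.3] tool x,z cm [-16.9  -5.3]
100 [606.5 -71.6] tool x,z cm [-17.3  -5.1]
105 [611.4 -72.1] tool x,z cm [-17.8  -4.8]
110 [616.4 -72.8] tool x,z cm [-18.2  -4.6]
```

The three views agree within about 2 mm, and the commanded TCP is over the red pad. Descending in steps while watching the force.

```bash
python3 -m jog '[[0,[0,3,0],[0,0,0]],[0,[0,5,0],[0,0,0]],[0,[0,5.8,0],[0,0,0]],[0,[0,6.2,0],[0,0,0]],[0,[0,6.4,0],[0,0,0]],[0,[0,6.4,0],[0,0,0]],[0,[0,6.4,0],[0,0,0]]]'
python3 - <<'E'
from workcell import ctrl
import cv2, numpy as np
for i in range(3):
    d=ctrl.get_image("wrist"); o=ctrl.get_obs(); print(o["ee_pos"],o["ft_force"])
cv2.imwrite("pics/wrist2.png",d["color"][:,:,::-1])
E
```

```text
t: 3.1
ee_pos: [467.9, -187.6, 39.5]
orientation: [-0.411, 1.996, -1.998]
ft_force: [-0.3, -0.7, 0.4]
width: 0.3
[ 467.76572978 -187.57902883   39.37558207] [ 0.32984925  0.41447936 -0.01980593]
[ 467.67849162 -187.52553739   39.25397022] [ 0.078006   -0.11758024  0.22239197]
[ 467.59837635 -187.49860637   39.16199968] [ 0.22569059  0.23261223 -0.29586907]
```

View pics/wrist2.png

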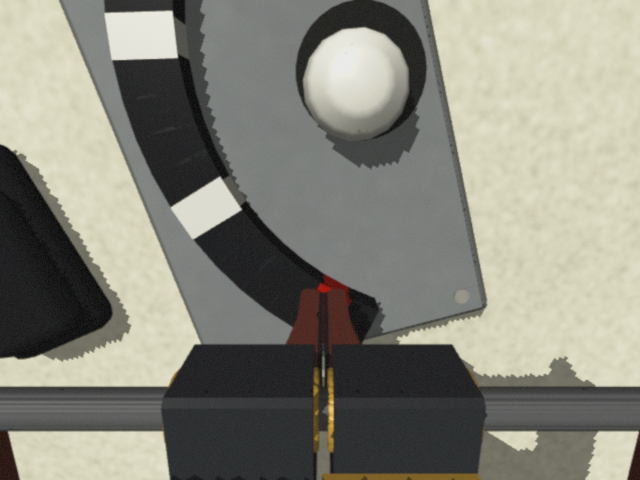

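The tips (323,292) are right over the red pad at (330,290), with no contact yet. Pressing in small steps.

```bash
python3 -m jog '[[0,[0,0.2,0],[0,0,0]],[0,[0,0.4,0],[0,0,0]],[0,[0,0.5,0],[0,0,0]],[0,[0,0.5,0],[0,0,0]]]'
cat > f.py <<'E'
from workcell import ctrl
import numpy as np
F=[];P=[]
for i in range(6):
    ctrl.get_image("wrist"); o=ctrl.get_obs(); F.append(o["ft_force"]);P.append(o["ee_pos"])
print(np.round(np.mean(F,0),2),np.round(np.std(F,0),2),np.round(np.mean(P,0),1),o["t"])
E
python3 f.py
```

```text
t: 3.65
ee_pos: [467.5, -187.5, 33.6]
orientation: [-0.412, 1.997, -1.998]
ft_force: [1.2, -0.3, 2.0]
width: 0.6
[ 1.36 -0.33  1.56] [0.23 0.44 0.39] [ 467.5 -187.5   33.7] 3.95
```

Contact is confirmed at about 1.6 N (roughly 2 mm pressed). I'll press slightly more and start the stroke.

```bash
python3 -m jog '[[0,[0,0.15,0],[0,0,0]],[0,[-0.2,0.15,-0.4],[0,0,0]],[0,[-0.5,0.15,-0.8],[0,0,0]],[0,[-0.8,0.15,-1.3],[0,0,0]],[0,[-1.1,0.15,-1.7],[0,0,0]],[0,[-1.4,0.15,-2.0],[0,0,0]],[0,[-1.8,0.15,-2.4],[0,0,0]],[0,[-2.1,0.15,-2.8],[0,0,0]]]'; python3 f.py
```

```text
t: 4.75
ee_pos: [475.8, -152.9, 32.2]
orientation: [-0.412, 1.997, -1.998]
ft_force: [-0.0, -1.7, 2.7]
width: 0.4
[0.5  1.47 1.93] [0.16 0.36 0.59] [ 475.7 -152.8   32.2] 5.05
```

At arc position -65, on the black stretch, with about 2 N. Continuing over white 1.

```bash
python3 -m jog '[[0,[-0.4,0,-0.3],[0,0,0]],[0,[-0.7,0,-0.7],[0,0,0]],[0,[-1.1,0,-1.0],[0,0,0]],[0,[-1.5,0,-1.3],[0,0,0]],[0,[-1.9,0,-1.6],[0,0,0]],[0,[-2.4,0,-1.8],[0,0,0]],[0,[-2.8,0,-2.1],[0,0,0]],[0,[-3.2,0,-2.3],[0,0,0]]]'; python3 f.py
```

```text
t: 5.85
ee_pos: [496.0, -119.1, 32.1]
orientation: [-0.412, 1.998, -1.997]
ft_force: [-0.6, -1.2, 2.3]
width: 0.3
[0.82 1.47 2.4 ] [0.7  0.6  0.46] [ 496.2 -119.1   32.2] 6.15
```

```bash
python3 -m jog '[[0,[-0.5,0,-0.2],[0,0,0]],[0,[-0.9,0,-0.4],[0,0,0]],[0,[-1.4,0,-0.6],[0,0,0]],[0,[-1.9,0,-0.8],[0,0,0]],[0,[-2.3,0,-0.9],[0,0,0]],[0,[-2.8,0,-1.1],[0,0,0]],[0,[-3.3,0,-1.2],[0,0,0]],[0,[-3.8,0,-1.3],[0,0,0]]]'; python3 f.py
```

```text
t: 6.95
ee_pos: [525.8, -92.3, 32.1]
orientation: [-0.412, 1.998, -1.998]
ft_force: [-2.0, -0.6, 2.5]
width: 0.2
[1.3  1.2  2.32] [0.74 0.32 0.51] [526.3 -92.3  32.3] 7.25
```

Tracking the arc within 1 mm at about 2.3 N. Continuing over white 2.

```bash
python3 -m jog '[[0,[-0.5,0,-0.1],[0,0,0]],[0,[-1.0,0,-0.1],[0,0,0]],[0,[-1.5,0,-0.2],[0,0,0]],[0,[-2.0,0,-0.2],[0,0,0]],[0,[-2.5,0,-0.2],[0,0,0]],[0,[-3.0,0,-0.1],[0,0,0]],[0,[-3.5,0,-0.1],[0,0,0]],[0,[-4.0,0,-0.1],[0,0,0]]]'; python3 f.py
```

```text
t: 8.05
ee_pos: [562.3, -75.7, 32.2]
orientation: [-0.412, 1.998, -1.998]
ft_force: [-1.8, -0.6, 2.2]
width: 0.4
[1.05 1.05 2.05] [0.78 0.74 0.61] [562.9 -75.7  32.4] 8.35
```

```bash
python3 -m jog '[[0,[-0.5,0,0.1],[0,0,0]],[0,[-1.0,0,0.2],[0,0,0]],[0,[-1.5,0,0.3],[0,0,0]],[0,[-1.9,0,0.5],[0,0,0]],[0,[-2.4,0,0.6],[0,0,0]],[0,[-2.9,0,0.8],[0,0,0]],[0,[-3.3,0,1.0],[0,0,0]],[0,[-3.8,0,1.2],[0,0,0]]]'; python3 f.py
python3 -m jog '[[0,[-0.4,0,0.2],[0,0,0]],[0,[-0.4,0,0.2],[0,0,0]]]'; python3 f.py
python3 - <<'E'
from workcell import ctrl
import cv2
cv2.imwrite("pics/wrist3.png",ctrl.get_image("wrist")["color"][:,:,::-1])
im=ctrl.get_image("scene")["color"][210:420,100:400,::-1]; cv2.imwrite("pics/scene3c.png",cv2.resize(im,None,fx=2.6,fy=2.6))
E
```

```text
t: 9.15
ee_pos: [601.8, -71.8, 32.1]
orientation: [-0.412, 1.998, -1.998]
ft_force: [-1.7, 0.4, 1.6]
width: 0.9
[1.28 0.13 2.31] [0.73 0.33 0.43] [602.7 -71.9  32.4] 9.45
t: 9.65
ee_pos: [605.9, -72.1, 32.1]
orientation: [-0.413, 1.998, -1.998]
ft_force: [-0.2, -0.2, 2.1]
width: 0.7
[-0.62 -0.03  2.57] [0.62 0.48 0.42] [605.9 -72.1  32.1] 9.95
```

View pics/wrist3.png

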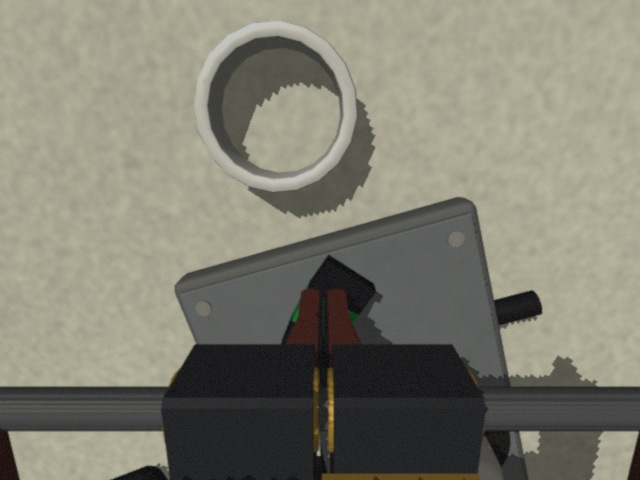

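View pics/scene3c.png

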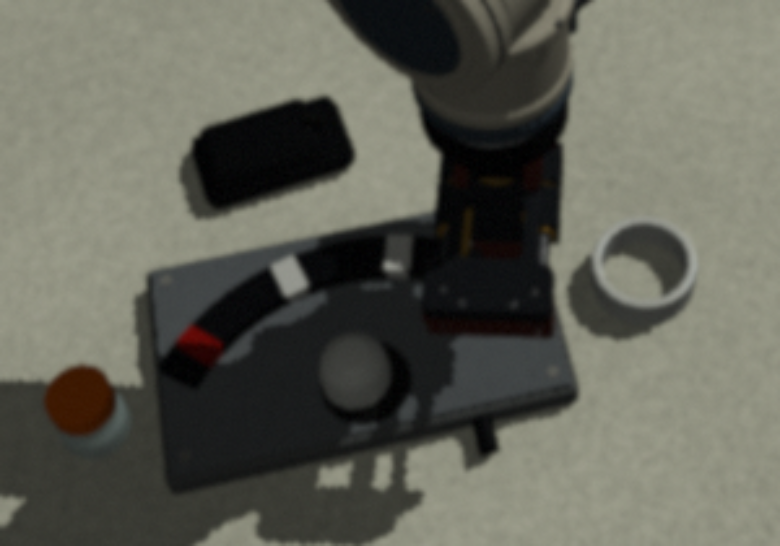

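The wrist view shows the tips at (323,292) on the green pad, which shows on both sides at (296,315) and (353,315). The ring and cap are undisturbed. Lifting off straight up.

```bash
python3 -m jog '[[0,[0,-1,0],[0,0,0]],[0,[0,-4,0],[0,0,0]],[0,[0,-8,0],[0,0,0]],[0,[0,-12,0],[0,0,0]],[0,[0,-15,0],[0,0,0]],[0,[0,-15,0],[0,0,0]],[0,[0,-15,0],[0,0,0]],[0,[0,-15,0],[0,0,0]]]'; python3 f.py
python3 - <<'E'
from workcell import ctrl
from h import *
np.set_printoptions(precision=1,suppress=True)
for n in ["wrist","scene","top"]:
    d=ctrl.get_image(n); np.savez(f"pics/{n}4.npz",**d); cv2.imwrite(f"pics/{n}4.png",d["color"][:,:,::-1])
a,b=load("scene0"),load("scene4")
for u,v in [(176,342),(211,315),(190,326),(130,365),(237,350),(205,268),(338,322)]: print(dep(a,u,v),dep(b,u,v))
im=np.hstack([x["color"][210:420,90:390,::-1] for x in (a,b)]); cv2.imwrite("pics/cmp.png",cv2.resize(im,None,fx=1.33,fy=1.33))
E
```

```text
t: 10.85
ee_pos: [605.0, -72.0, 181.0]
orientation: [-0.414, 1.999, -1.998]
ft_force: [-0.2, 0.4, 0.0]
width: 0.2
[0.24 0.27 0.08] [0.59 0.5  0.36] [605.2 -72.  180.8] 11.15
[ 467.9 -188.8   34. ] [ 468.5 -189.3   35.3]
[ 491.4 -127.8   35.3] [ 491.3 -127.8   35.3]
[ 473.  -158.    36.1] [ 473.6 -158.4   37.3]
[ 436.7 -253.2   50.7] [ 435.7 -252.7   48.9]
[ 562.3 -167.2   50.7] [ 563.3 -168.3   53.6]
[433.2 -54.2  27.8] [434.1 -55.1  29.7]
[664.4 -35.9  -2. ] [664.7 -36.8  -0.3]
```

View pics/cmp.png

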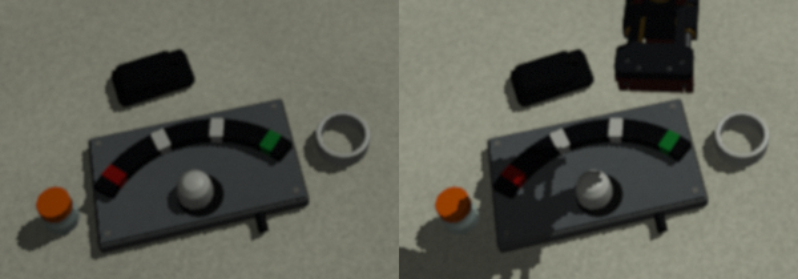

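View pics/wrist4.png

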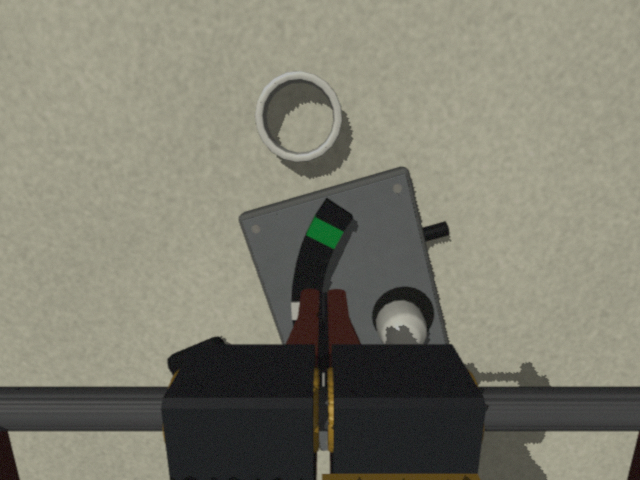

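Before and after match: pads are back at about 35–37 mm, the cap, ring, jar and mouse sit in the same pixels, and the hand is clear. Handing in.

```bash
python3 -c "
from workcell import ctrl
print(ctrl.close_job())"
```

```text
the job is handed in; nothing more can be done
None
```

I swiped the strip with the shut fingertips in one stroke, from the red pad over both white pads to the green pad. I then lifted straight up 150 mm and handed the job in; the last reading before that was at about 11 s of the 48 s allowed. No verdict was reported.

- **Force:** the vertical force read between call segments stayed at about 1.6–2.6 N, with single readings up to 2.7 N, well under the 12 N limit. The tip stayed about 4 mm below the strip's rest height. I only sampled the force at those pauses, not continuously.
- **Path:** measured tip positions were within about 1–1.5 mm of the fitted arc at every pause. The three cameras disagreed with each other by up to 3 mm, which the 24 mm strip width absorbs.
- **Final checks:** after lift-off the force read zero. The pads measured 35–37 mm high against 34–36 mm before, so the strip looks sprung back, but the depth noise of about 1–2 mm cannot confirm the 1.2 mm limit. The cap, ring, jar and mouse look unmoved in the before and after scene pictures.

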